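# Cull the misshapen soap bars and put the whole ones away in the drawer

## Task

Sort the soap bars on the dark board: pull the chest's drawer fully open, lay every whole rectangular bar in it in a single layer, and put every misshapen one (cut short, notched, or with a corner or two broken off) in the shallow metal tray. When all the whole bars are in, push the drawer fully shut, and leave the tin and the jar standing where they are.

Things in the scene. Friction and masses are not known exactly. Their poses are not given: they have to be found in the camera images.
- whole0_mid (a point): A whole cream soap bar: a plain rectangular block 92 long (x), 45 wide (y), 30 thick (z). The point is its centre, half-way up; x along its length, y across its width, z up through its thickness as first laid. About 0.12 kg; three or all four whole bars are present, an absent one reads None.
- whole1_mid (a point): A whole cream soap bar: a plain rectangular block 92 long (x), 45 wide (y), 30 thick (z). The point is its centre, half-way up; x along its length, y across its width, z up through its thickness as first laid. About 0.12 kg; three or all four whole bars are present, an absent one reads None.
- whole2_mid (a point): A whole cream soap bar: a plain rectangular block 92 long (x), 45 wide (y), 30 thick (z). The point is its centre, half-way up; x along its length, y across its width, z up through its thickness as first laid. About 0.12 kg; three or all four whole bars are present, an absent one reads None.
- whole3_mid (a point): A whole cream soap bar: a plain rectangular block 92 long (x), 45 wide (y), 30 thick (z). The point is its centre, half-way up; x along its length, y across its width, z up through its thickness as first laid. About 0.12 kg; three or all four whole bars are present, an absent one reads None.
- odd_short_mid (a point): Misshapen cream soap bar: cut short, only 58 mm long (x), 45 wide (y), 30 thick (z). Point: centre of the full outline, half-way up; axes as a whole bar's. About 0.1 kg; three or all four misshapen pieces are present, an absent one reads None.
- odd_corner_mid (a point): Misshapen cream soap bar, outline 92 x 45 x 30 mm, but the corner at +x, +y is broken off slantwise (32 mm of the length, 22 of the width). Full width from x = -46 to +14 mm: grip about 14 mm from the centre towards -x. Point: centre of the full outline, half-way up; axes as a whole bar's. About 0.1 kg; three or all four misshapen pieces are present, an absent one reads None.
- odd_notch_mid (a point): Misshapen cream soap bar, outline 92 x 45 x 30 mm, but with a notch in its +y long side, x = +6 to +34 mm, 16 mm deep. Full width from x = -46 to +6 mm: grip about 14 mm from the centre towards -x. Point: centre of the full outline, half-way up; axes as a whole bar's. About 0.1 kg; three or all four misshapen pieces are present, an absent one reads None.
- odd_point_mid (a point): Misshapen cream soap bar, outline 92 x 45 x 30 mm, but both corners of its +x end are broken off, so it narrows to a 12 mm wide tip. Full width from x = -46 to +14 mm: grip about 14 mm from the centre towards -x. Point: centre of the full outline, half-way up; axes as a whole bar's. About 0.1 kg; three or all four misshapen pieces are present, an absent one reads None.
- board_top (a point): Centre of the upper face of the fixed dark wooden board (400 x 270 x 8 mm), 8 mm above the table. The batch lies flat on it, long sides roughly along world x, with about 30 mm or more of room between the long sides.
- tray_in (a point): Fixed shallow aluminium tray for the misshapen bars, outside 250 (x) x 200 (y) x 32 mm high, walls and floor 5 mm. The point is the centre of its inner floor, 5 mm above the table; inside 240 x 190 mm.
- chest_drawer0 (a joint): Drawer of the low wooden chest at the left (85 mm high, 280 wide), in m: 0 fully shut, 0.214 fully open; starts partly open. It comes out towards the middle of the table, slides easily (friction about 1 N) and stays where it is left. Inside the chest there is 51 mm of height above the drawer's floor.
- drawer_floor (a point): On the drawer's inner floor (22 mm above the table), mid-width, at the inner face of its front; moves with it. +x: the way it shuts, y across, z up. Inside x = 0 to 255, y = -119 to 119 mm. Side walls rise 41 mm above the floor; the front rises 50 and reaches from x = 0 to -21. The chest's edge stands over x = joint value - 6 mm; what lies before it is open from above.
- chest_drawer0_handle (a point): Middle of the drawer's bar handle: a level brass bar 11 mm thick and 120 mm long, 35 mm off the drawer's front, 47 mm above the table. Axes as the drawer: x is the way the drawer shuts, y along the bar.
- tin: Bystander: round aluminium tin, 48 mm across, 26 mm high, standing on the board somewhere among the bars. Origin at the centre of its underside.
- jar: Bystander: closed jar, 50 mm across, 55 mm high, at the far left corner of the board. Origin at the centre of its underside.
There are look-alikes about, which are no part of the job. Leave any orange look-alike of the part that bears whole3_mid alone. Leave any purple look-alike of the part that bears whole2_mid alone.

How it is judged:
On the way, in this order (a step that is already met when the one before it is completed fails the run):
1. the drawer is pulled fully open (value of joint chest_drawer0 above 0.19 m), for 0.2 s.
2. every whole bar lies in the open drawer (x of whole0_mid in the frame of drawer_floor between 0.005 and 0.25 m and y of whole0_mid in the frame of drawer_floor between -0.115 and 0.115 m and z of whole0_mid in the frame of drawer_floor between 0.005 and 0.04 m and x of whole1_mid in the frame of drawer_floor between 0.005 and 0.25 m and y of whole1_mid in the frame of drawer_floor between -0.115 and 0.115 m and z of whole1_mid in the frame of drawer_floor between 0.005 and 0.04 m and x of whole2_mid in the frame of drawer_floor between 0.005 and 0.25 m and y of whole2_mid in the frame of drawer_floor between -0.115 and 0.115 m and z of whole2_mid in the frame of drawer_floor between 0.005 and 0.04 m and x of whole3_mid in the frame of drawer_floor between 0.005 and 0.25 m and y of whole3_mid in the frame of drawer_floor between -0.115 and 0.115 m and z of whole3_mid in the frame of drawer_floor between 0.005 and 0.04 m and value of joint chest_drawer0 above 0.05 m and not (contact force between the fingers and anything else above 0.5 N)), for 0.2 s.
3. the drawer is pushed fully shut (value of joint chest_drawer0 below 0.006 m), for 0.2 s.
At the end, for the whole second after the job is handed in: Each whole bar lies in the drawer (centre under 40 mm above its floor), the drawer is shut to within 6 mm, each misshapen bar rests inside the tray (centre under 60 mm above its floor), and the tin and the jar are within 60 mm of where they stood (x of whole0_mid in the frame of drawer_floor between 0.005 and 0.25 m and y of whole0_mid in the frame of drawer_floor between -0.115 and 0.115 m and z of whole0_mid in the frame of drawer_floor between 0.005 and 0.04 m and x of whole1_mid in the frame of drawer_floor between 0.005 and 0.25 m and y of whole1_mid in the frame of drawer_floor between -0.115 and 0.115 m and z of whole1_mid in the frame of drawer_floor between 0.005 and 0.04 m and x of whole2_mid in the frame of drawer_floor between 0.005 and 0.25 m and y of whole2_mid in the frame of drawer_floor between -0.115 and 0.115 m and z of whole2_mid in the frame of drawer_floor between 0.005 and 0.04 m and x of whole3_mid in the frame of drawer_floor between 0.005 and 0.25 m and y of whole3_mid in the frame of drawer_floor between -0.115 and 0.115 m and z of whole3_mid in the frame of drawer_floor between 0.005 and 0.04 m and x of odd_short_mid in the frame of tray_in between -0.115 and 0.115 m and y of odd_short_mid in the frame of tray_in between -0.09 and 0.09 m and z of odd_short_mid in the frame of tray_in between 0.005 and 0.06 m and x of odd_corner_mid in the frame of tray_in between -0.115 and 0.115 m and y of odd_corner_mid in the frame of tray_in between -0.09 and 0.09 m and z of odd_corner_mid in the frame of tray_in between 0.005 and 0.06 m and x of odd_notch_mid in the frame of tray_in between -0.115 and 0.115 m and y of odd_notch_mid in the frame of tray_in between -0.09 and 0.09 m and z of odd_notch_mid in the frame of tray_in between 0.005 and 0.06 m and x of odd_point_mid in the frame of tray_in between -0.115 and 0.115 m and y of odd_point_mid in the frame of tray_in between -0.09 and 0.09 m and z of odd_point_mid in the frame of tray_in between 0.005 and 0.06 m and value of joint chest_drawer0 below 0.006 m and distance of each of tin, jar from where it was at the start of the episode below 0.06 m); the robot touches nothing.
It fails at once if the jar is knocked over (angle between jar's own z axis and vertical above 0.6 rad).
Of whole0, whole1, whole2, whole3 only 3 to 4 are there at a start; the rules pass over those that are not, and their reading is None.
Of odd_short, odd_corner, odd_notch, odd_point only 3 to 4 are there at a start; the rules pass over those that are not, and their reading is None.
At some moment in a run one of whole0, whole1, whole2, whole3, odd_short, odd_corner, odd_notch, odd_point may be knocked a few centimetres aside while the robot is not near it.
Once in a run the grip may slacken for a moment while it holds something.
It also fails if it takes over 210 s, if anything falls off the work surface, if the arm or the gripper's body presses on something with over 40 N, if the wrist force passes 120 N, or if a joint passes its speed limit or range.

## Robot

A 6-joint arm with a two-finger parallel gripper is mounted at the origin on the work surface. World frame = base frame: x ahead of the robot, y to its left, z up, the work surface at z = 0. Lengths are in m, angles in rad, forces in N, time in s.
With the tool pointing down it reaches from about 0.425 to 0.925 m from the base axis. Payload 12.5 kg.
Tool frame: the origin (TCP) lies on the centre line of the jaws, within the pads' length; the fingertips stand 11 mm ahead of it and the grasp point (between the pads) lies 8 mm behind it; z points along the fingers, y is the line along which they close (so a half turn about z gives the same grasp; the last joint's range is limited). The gripper opens to 85 mm and grips with 20 to 120 N. Pads are 22 mm wide; open, the fingers measure 114 mm over their backs; the gripper's body (76 mm by 85 mm) begins 54 mm behind the grasp point. The pads swing forward as they close: fully open they stand 13 mm farther back than shut.
Start: joints at [1.015, 0.491, 1.559, -0, 1.092, -0.106], TCP at [0.272, 0.563, 0.242] pointing down, gripper open.
Joint ranges: [-3.1, 3.1], [-0.84, 2.19], [0.05, 2.79], [-1.13, 4.28], [0.06, 2.93], [-2.69, 2.69]. Speed limits (rad/s): [2.22, 2.22, 2.79, 3.14, 3.14, 3.14].

## Interface

Orientations are given as a unit quaternion [x, y, z, w].
In Python, from cell import manip gives the robot as it stands.
- The arm moves only by the shell command python3 -m handwheel 'ROWS'. ROWS is text: rows parted by semicolons, each of 7 numbers parted by spaces: the shift along the tool's x, y, z in m, then the turn, a rotation vector about the tool's x, y, z in rad, then the finger opening in m, from 0 to 0.0854. A call has 1 to 5 rows; each row is the pose to reach, as a shift and turn from the pose commanded when the call began, along the tool's axes at that moment; what a row does not reach only later rows make up. A row lasts 1/10 s, in which the tool goes at most 50 mm and 8.59 degrees, less where a joint would pass 70% of its speed; a pose out of reach is approached as far as the arm can. A call with a gripper value outside its range is refused whole. The fingers move at their own pace and stop on an object; the grip force is fixed at half the most. Time passes only in rows, so rows that repeat a pose let the fingers close. It gives the time, the measured TCP pose, the force, the opening and the grip force at its end, in the units of the state.
- manip.observe(): the state, without advancing time (a new reading comes with each control period).
- manip.capture(name): name is "side" or "top" or "wrist"; returns the picture (384x512x3 uint8, red, green, blue); there is no depth.
- manip.camera_info(name): a dict with "fovy" (degrees; the focal length in pixels is half the picture's height over the tangent of half this angle, whatever the lens; pixels are square), "cx", "cy" (the principal point, pixels), "extrinsics" (4x4, takes a point from camera to world coordinates). Camera axes: x right, y down, z forward; pixel columns grow to the right and rows downward; lengths in m; the calibration is good to about 2 mm. A picture is of the moment at which its call begins: read the wrist's pose just before it. camera_info takes no time and is no camera call; for the wrist camera it gives the pose at the moment of the call.
- manip.finish_job(): hands the job in; it is judged then, once.
The state is a dict: "clock": time; "joint_pos": joint angles; "joint_velocities": joint speeds; "joint_efforts": joint torques, N m; "position": TCP position; "tcp_rot": TCP orientation; "contact_force": force on the tool from outside, world axes, zero at the start; "wrist_torque": the same for the moment, N m; "grip_width": finger opening in m; "grasp_force": force on a finger pad.
Only numpy, scipy, OpenCV 4.12 (cv2) and the standard library are available. Lean on these libraries where they do the work, as an engineer would, in place of code of your own. Each camera call takes 0.05 s, during which the arm holds its last target. There are 200 camera calls.

## Working session

There is one attempt and no reset: what is moved stays moved. The work goes in short steps, Python scripts to look and compute and a shell command to move; the robot and the scene stay as the last step left them, time stands still between calls to the robot, and variables do not carry over. Pictures are saved under pics/ and viewed, at most 14 in all, crops included, and the job is handed in when it is done.

```bash
ls; mkdir -p pics; python3 - <<'E'
from cell import manip
import cv2,numpy as np
s=manip.observe()
for k in s: print(k,np.round(s[k],3))
for n in("side","top","wrist"):
    im=manip.capture(n); cv2.imwrite(f"pics/a_{n}.png",im[:,:,::-1])
    c=manip.camera_info(n); print(n,c["fovy"],c["cx"],c["cy"],np.round(c["extrinsics"],3).tolist(), [k for k in c])
E
```

```text
pics
clock 0.0
joint_pos [ 1.015  0.492  1.559 -0.     1.092 -0.106]
joint_velocities [-0.    -0.    -0.002 -0.001  0.001 -0.   ]
joint_efforts [ 2.0000e-03 -6.1845e+01 -2.6159e+01 -0.0000e+00  4.0000e-03  0.0000e+00]
position [0.272 0.563 0.242]
tcp_rot [ 0.223  0.975 -0.001 -0.   ]
contact_force [ 0.603 -0.452 -0.274]
wrist_torque [-0.005  0.011  0.011]
grasp_force 0.0
grip_width 0.085
side 47.38942539781938 255.4883500283805 195.2884962833906 [[0.753, -0.51, 0.416, -0.032], [-0.658, -0.567, 0.496, -0.513], [-0.017, -0.647, -0.762, 1.041], [0.0, 0.0, 0.0, 1.0]] ['fovy', 'cx', 'cy', 'extrinsics']
top 42.09026212266025 253.48455018100762 195.2764170899107 [[-0.008, -0.991, 0.134, 0.245], [-1.0, 0.009, 0.005, 0.111], [-0.007, -0.134, -0.991, 1.797], [0.0, 0.0, 0.0, 1.0]] ['fovy', 'cx', 'cy', 'extrinsics']
wrist 63.870735488691786 255.58040188489267 192.770845433889 [[0.436, 0.852, 0.29, 0.196], [0.9, -0.412, -0.143, 0.599], [-0.003, 0.324, -0.946, 0.374], [0.0, 0.0, 0.0, 1.0]] ['fovy', 'cx', 'cy', 'extrinsics']
```

View pics/a_top.png

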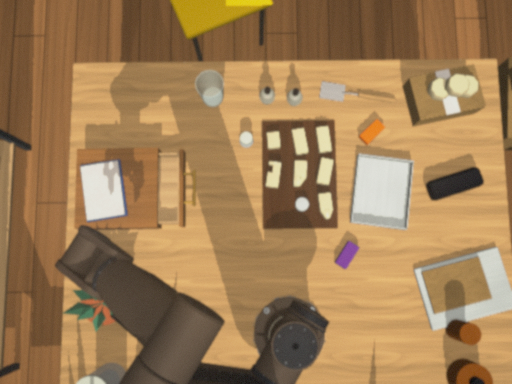

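View pics/a_side.png

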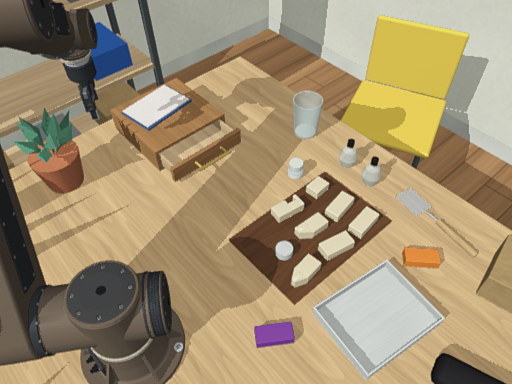

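```bash
cat > h.py <<'E'
from cell import manip
import cv2,numpy as np
def ray(ci,u,v):
    f=192/np.tan(np.radians(ci["fovy"]/2)); E=np.array(ci["extrinsics"])
    return E[:3,3],E[:3,:3]@np.array([(u-ci["cx"])/f,(v-ci["cy"])/f,1])
def cast(ci,u,v,z):
    o,d=ray(ci,u,v); return o+d*(z-o[2])/d[2]
def cream(im):
    h=cv2.cvtColor(im,cv2.COLOR_RGB2HSV)
    return h
def bars(name,im,ci,ztop=0.038,box=None,lo=(15,30,150),hi=(35,110,255)):
    """contours of cream pieces cast on the plane of their tops -> list of (centre,L,W,angle,area)"""
    m=cv2.inRange(cv2.cvtColor(im,cv2.COLOR_RGB2HSV),lo,hi); out=[]
    for c in cv2.findContours(m,cv2.RETR_EXTERNAL,cv2.CHAIN_APPROX_NONE)[0]:
        if cv2.contourArea(c)<60: continue
        p=np.array([cast(ci,u,v,ztop)[:2] for u,v in c[:,0]])*1000
        if box and not(box[0]<p[:,0].mean()/1000<box[1] and box[2]<p[:,1].mean()/1000<box[3]): continue
        p=p.astype(np.float32); (cx,cy),(w,h),a=cv2.minAreaRect(p)
        q=cv2.boxPoints(((cx,cy),(w,h),a)); e=max([q[1]-q[0],q[2]-q[1]],key=np.linalg.norm)
        ang=np.degrees(np.arctan2(e[1],e[0])); ang=(ang+90)%180-90
        px=c[:,0].mean(0)
        out.append([round(float(t),1) for t in (cx,cy,max(w,h),min(w,h),ang,cv2.contourArea(p)/(w*h)*100,*px)])
    return out
E
python3 - <<'E'
from h import *
ci=manip.camera_info("top"); im=cv2.imread("pics/a_top.png")[:,:,::-1].copy()
hsv=cv2.cvtColor(im,cv2.COLOR_RGB2HSV)
for u,v in [(299,141),(325,171),(273,175),(310,155),(302,204)]: print(u,v,hsv[v,u])
for n in("top","side"):
    ci=manip.camera_info(n); im=cv2.imread(f"pics/a_{n}.png")[:,:,::-1].copy()
    print(n); [print(b) for b in bars(n,im,ci,box=(.4,.95,-.3,.25))]
c=manip.camera_info("top")
for nm,u,v,z in [("tray",381,190,.032),("traycorner",357,152,.032),("traycorner",412,161,.032),("tc",407,228,.032),("tc",351,221,.032),("board",300,174,.008),("jar",246,138,.055),("tin",302,204,.034),("handle",192,187,.047),("h1",188,169,.047),("h2",192,207,.047),("frontL",183,150,.072),("frontR",183,227,.072),("chest",159,150,.085),("chest",159,228,.085),("chestback",77,150,.085),("chestback",77,228,.085)]:
    print(nm,cast(c,u,v,z).round(3))
E
```

```text
299 141 [ 25  60 231]
325 171 [ 26  59 232]
273 175 [ 25  62 231]
310 155 [ 14 131 107]
302 204 [ 35   7 220]
top
[445.7, -135.1, 93.2, 48.3, 6.4, 81.9, 325.6, 204.1]
[559.3, 48.9, 97.3, 47.5, -10.0, 78.8, 273.4, 173.8]
[562.4, -46.7, 96.7, 47.9, -4.1, 82.3, 299.4, 172.0]
[569.1, -135.4, 97.2, 48.1, -12.1, 89.1, 324.8, 170.8]
[685.5, 47.6, 64.1, 48.9, 4.0, 86.9, 273.1, 139.6]
[689.0, 146.0, 66.7, 50.6, -0.5, 82.4, 245.9, 139.0]
[680.2, -48.0, 97.0, 49.0, 9.1, 88.2, 299.7, 140.6]
[687.0, -133.9, 97.9, 49.2, 6.3, 88.2, 323.6, 139.0]
[837.4, -31.3, 60.2, 54.9, -84.7, 64.1, 294.0, 98.3]
[849.3, 68.2, 60.7, 58.5, -0.6, 60.8, 266.2, 95.4]
[861.1, -193.5, 143.1, 72.0, 79.6, 65.7, 336.8, 91.6]
side
[449.8, 107.5, 1471.0, 1093.5, 86.1, 61.6, 250.4, 230.7]
tray [ 0.499 -0.335  0.032]
traycorner [ 0.638 -0.254  0.032]
traycorner [ 0.603 -0.45   0.032]
tc [ 0.363 -0.42   0.032]
tc [ 0.389 -0.224  0.032]
board [ 0.564 -0.049  0.008]
jar [0.688 0.146 0.055]
tin [ 0.451 -0.051  0.034]
handle [0.514 0.339 0.047]
h1 [0.579 0.354 0.047]
h2 [0.443 0.338 0.047]
frontL [0.643 0.368 0.072]
frontR [0.37  0.366 0.072]
chest [0.641 0.451 0.085]
chest [0.367 0.446 0.085]
chestback [0.644 0.739 0.085]
chestback [0.369 0.729 0.085]
```

```bash
cat >> h.py <<'E'
from scipy.spatial.transform import Rotation as R
def to(X,Y,Z,yaw=0):
    """tool-frame shift and turn from here to X,Y,Z with tool y at yaw deg from world +Y"""
    s=manip.observe(); r=R.from_quat(s["tcp_rot"]); g=R.from_euler("z",yaw,degrees=True)*R.from_matrix([[-1,0,0],[0,1,0],[0,0,-1]])
    d=r.inv().apply(np.array([X,Y,Z])-s["position"])
    print("to",(X,Y,Z,yaw),"shift",d.round(4),"turn",(r.inv()*g).as_rotvec().round(3),"t",round(s["clock"],1))
def grab(n,name=None):
    ci=manip.camera_info(n); im=manip.capture(n)
    if name: cv2.imwrite(f"pics/{name}.png",im[:,:,::-1])
    return ci,im
E
python3 -c "
from h import *
to(.505,.335,.16,0)"
```

```text
to (0.505, 0.335, 0.16, 0) shift [-0.3092 -0.1035  0.0819] turn [-0.001 -0.    -0.45 ] t 0.1
```

```bash
python3 -m handwheel '-0.05 -0.015 0 0 0 -0.1 0.025; -0.1 -0.03 0 0 0 -0.2 0.025; -0.14 -0.05 0 0 0 -0.3 0.025; -0.18 -0.06 0 0 0 -0.4 0.025; -0.22 -0.07 0 0 0 -0.45 0.025'; python3 -c "
from h import *
to(.505,.335,.16,0)"
```

```text
clock: 0.65
position: [0.4405, 0.4027, 0.2423]
tcp_rot: [-0.002, 1.0, -0.0, -0.0]
contact_force: [0.8, 0.7, 1.1]
grip_width: 0.0251
grasp_force: 0.0
to (0.505, 0.335, 0.16, 0) shift [-0.0643 -0.0679  0.0823] turn [-0.    -0.     0.004] t 0.7
```

```bash
python3 -m handwheel '-0.03 -0.03 0.03 0 0 0.004 0.025; -0.05 -0.06 0.05 0 0 0.004 0.025; -0.064 -0.068 0.08 0 0 0.004 0.025; -0.064 -0.068 0.08 0 0 0.004 0.025'; python3 - <<'E'
from h import *
ci,im=grab("wrist","w1")
E
```

```text
clock: 1.05
position: [0.5037, 0.334, 0.1588]
tcp_rot: [0.003, 1.0, -0.001, -0.002]
contact_force: [-0.1, 0.3, 0.7]
grip_width: 0.0249
grasp_force: 0.0
```

View pics/w1.png

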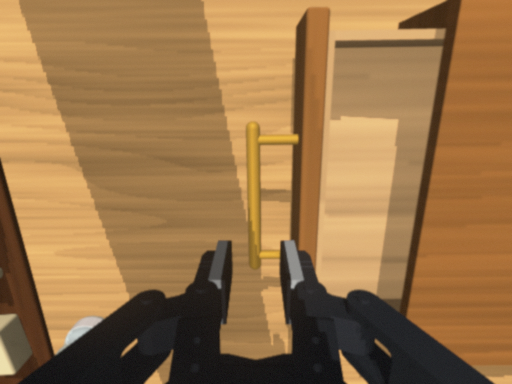

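```bash
python3 - <<'E'
from h import *
ci=manip.camera_info("wrist")
for u,v,z in [(253,125,.047),(254,195,.047),(255,266,.047),(319,10,.072),(298,200,.072),(322,200,.072),(440,45,.085)]: print(u,v,cast(ci,u,v,z).round(3))
h=np.mean([cast(ci,253,125,.047),cast(ci,255,266,.047)],0)
to(h[0],h[1],.047)
E
```

```text
253 125 [0.447 0.333 0.047]
254 195 [0.505 0.333 0.047]
255 266 [0.574 0.333 0.047]
319 10 [0.373 0.375 0.072]
298 200 [0.501 0.367 0.072]
322 200 [0.501 0.385 0.072]
440 45 [0.395 0.448 0.085]
to (np.float64(0.5105400192373929), np.float64(0.3328574633309308), 0.047, 0) shift [-0.0075 -0.0022  0.1138] turn [-0.002 -0.003 -0.006] t 1.1
```

```bash
python3 -m handwheel '-0.003 -0.002 0.04 0 0 0 0.025; -0.003 -0.002 0.08 0 0 0 0.025; -0.003 -0.002 0.115 0 0 0 0.025; -0.003 -0.002 0.117 0 0 0 0.025; -0.003 -0.002 0.117 0 0 0 0.025' && python3 -m handwheel '0 0 0 0 0 0 0; 0 0 0 0 0 0 0;0 0 0 0 0 0 0;0 0 0 0 0 0 0'
```

```text
clock: 1.6
position: [0.5062, 0.3351, 0.0464]
tcp_rot: [0.001, 1.0, 0.0, 0.0]
contact_force: [0.7, 0.2, 0.2]
grip_width: 0.0249
grasp_force: 0.0
clock: 2.0
position: [0.5066, 0.3348, 0.0474]
tcp_rot: [0.002, 1.0, 0.001, 0.001]
contact_force: [-2.5, 1.3, 8.5]
grip_width: 0.0088
grasp_force: 58.8
```

```bash
python3 -m handwheel '0 -0.015 0 0 0 0 0; 0 -0.035 0 0 0 0 0; 0 -0.055 0 0 0 0 0; 0 -0.075 0 0 0 0 0; 0 -0.09 0 0 0 0 0' && python3 -m handwheel '0 -0.015 0 0 0 0 0; 0 -0.03 0 0 0 0 0; 0 -0.044 0 0 0 0 0; 0 -0.05 0 0 0 0 0; 0 -0.05 0 0 0 0 0' &&  python3 -m handwheel '0 0 0 0 0 0 0.03; 0 0 0 0 0 0 0.03; 0 0 0 0 0 0 0.03'; python3 -m handwheel '0 0 -0.05 0 0 0 0.03; 0 -0.03 -0.1 0 0 0 0.03; 0.0 -0.08 -0.15 0 0 0 0.06; 0.0 -0.12 -0.19 0 0 0 0.06; 0 -0.16 -0.2 0 0 0 0.06'; python3 -c "
from h import *
c,i=grab('wrist','w2')
to(.6,0,.3); to(.56,-.135,.25)"
```

```text
clock: 2.5
position: [0.5072, 0.2438, 0.0474]
tcp_rot: [0.002, 1.0, 0.001, 0.002]
contact_force: [1.9, 2.0, 6.6]
grip_width: 0.0083
grasp_force: 59.1
clock: 3.0
position: [0.5075, 0.1937, 0.0473]
tcp_rot: [0.002, 1.0, 0.001, 0.002]
contact_force: [2.3, -1.2, 8.1]
grip_width: 0.0086
grasp_force: 59.3
clock: 3.3
position: [0.5058, 0.1944, 0.0456]
tcp_rot: [0.002, 1.0, 0.0, 0.0]
contact_force: [0.4, -0.9, 0.1]
grip_width: 0.03
grasp_force: 0.0
clock: 3.8
position: [0.5053, 0.0545, 0.2365]
tcp_rot: [0.001, 1.0, 0.0, 0.001]
contact_force: [0.5, -0.3, 0.8]
grip_width: 0.0603
grasp_force: 0.0
to (0.6, 0, 0.3, 0) shift [-0.0942 -0.0491 -0.0601] turn [-0.001  0.006 -0.004] t 3.9
to (0.56, -0.135, 0.25, 0) shift [-0.0545 -0.1842 -0.0102] turn [-0.001  0.006 -0.004] t 3.9
```

View pics/w2.png

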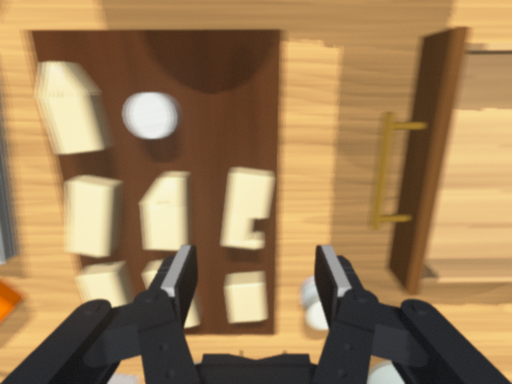

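```bash
python3 -c "
from h import *
c,i=grab('top'); [print(b) for b in bars('top',i,c,box=(.38,.78,-.2,.1))]
to(.683,-.05,.1,9)"
```

```text
[444.4, -135.2, 95.8, 48.3, 6.4, 79.9, 325.6, 204.1]
[569.1, -135.2, 97.2, 48.3, -12.1, 89.0, 324.8, 170.8]
[686.4, 47.7, 62.3, 48.4, 4.4, 85.7, 273.2, 139.3]
[680.6, -48.3, 96.4, 48.3, 9.1, 74.7, 300.1, 139.5]
[687.0, -134.2, 97.9, 48.6, 6.5, 88.6, 323.6, 139.0]
to (0.683, -0.05, 0.1, 9) shift [-0.1767 -0.1003  0.1382] turn [-0.001  0.005 -0.164] t 3.9
```

```bash
python3 -m handwheel '-0.035 -0.02 0.025 0 0 -0.04 0.07; -0.07 -0.04 0.05 0 0 -0.08 0.07; -0.105 -0.06 0.075 0 0 -0.12 0.07; -0.14 -0.08 0.1 0 0 -0.16 0.07; -0.177 -0.1 0.138 0 0.005 -0.164 0.07'; python3 -c "
from h import *
to(.683,-.05,.022,9)"
```

```text
clock: 4.4
position: [0.6792, -0.0436, 0.0995]
tcp_rot: [-0.081, 0.997, -0.0, -0.002]
contact_force: [0.5, 0.9, -0.5]
grip_width: 0.0699
grasp_force: 0.0
to (0.683, -0.05, 0.022, 9) shift [-0.003  -0.0069  0.0775] turn [ 0.    -0.004  0.005] t 4.4
```

```bash
python3 -m handwheel '0 0 0.03 0 0 0 0.07; 0 0 0.06 0 0 0 0.07; 0 0 0.076 0 0 0 0.07; 0 0 0.076 0 0 0 0.07' ; python3 -m handwheel '0 0 0 0 0 0 0.03;0 0 0 0 0 0 0.03;0 0 0 0 0 0 0.03;0 0 0 0 0 0 0.03;0 0 0 0 0 0 0.03'; python3 -m handwheel '0 0 -0.04 0 0 0 0.03;0 0 -0.08 0 0 0 0.03;0 0 -0.13 0 0 0 0.03;0 0 -0.14 0 0 0 0.03'; python3 -c "
from h import *
to(.45,.386,.162,0); to(.45,.386,.038,0)"
```

```text
clock: 4.8
position: [0.676, -0.0425, 0.022]
tcp_rot: [-0.08, 0.997, 0.001, -0.005]
contact_force: [0.4, -0.5, -0.6]
grip_width: 0.0699
grasp_force: 0.0
clock: 5.3
position: [0.6781, -0.0432, 0.0265]
tcp_rot: [-0.08, 0.997, -0.0, -0.001]
contact_force: [-0.6, 1.0, 7.0]
grip_width: 0.0437
grasp_force: 63.6
clock: 5.7
position: [0.6798, -0.0434, 0.1713]
tcp_rot: [-0.08, 0.997, -0.001, 0.002]
contact_force: [0.9, 0.4, -0.9]
grip_width: 0.0443
grasp_force: 62.7
to (0.45, 0.386, 0.162, 0) shift [0.1583 0.4606 0.0075] turn [-0.002  0.004  0.16 ] t 5.7
to (0.45, 0.386, 0.038, 0) shift [0.1588 0.4609 0.1315] turn [-0.002  0.004  0.16 ] t 5.7
```

```bash
python3 -m handwheel '0.016 0.046 0 0 0 0.04 0.03;0.032 0.092 0 0 0 0.08 0.03;0.048 0.138 0 0 0 0.12 0.03;0.064 0.184 0 0 0 0.16 0.03;0.08 0.23 0 0 0 0.16 0.03'; python3 -m handwheel '0.023 0.043 0 0 0 0 0.03;0.046 0.086 0 0 0 0 0.03;0.07 0.129 0 0 0 0 0.03;0.093 0.172 0 0 0 0 0.03;0.116 0.215 0 0 0 0 0.03'; python3 -m handwheel '0 0 0 0 0 0 0.03'; python3 -c "
from h import *
to(.45,.386,.038,0)"
```

```text
clock: 6.2
position: [0.5609, 0.1725, 0.1652]
tcp_rot: [0.001, 1.0, -0.0, -0.002]
contact_force: [1.6, 0.2, -1.6]
grip_width: 0.0439
grasp_force: 62.6
clock: 6.7
position: [0.4448, 0.3876, 0.1657]
tcp_rot: [-0.0, 1.0, -0.0, -0.002]
contact_force: [1.7, 0.7, -1.6]
grip_width: 0.0435
grasp_force: 62.6
clock: 6.8
position: [0.4431, 0.3901, 0.1656]
tcp_rot: [-0.003, 1.0, 0.0, -0.002]
contact_force: [0.3, -0.4, -1.2]
grip_width: 0.0438
grasp_force: 62.6
to (0.45, 0.386, 0.038, 0) shift [-0.0075 -0.0043  0.1276] turn [ 0.001 -0.005  0.005] t 6.8
```

```bash
python3 -m handwheel '-0.007 -0.004 0.03 0 0 0 0.03;-0.007 -0.004 0.06 0 0 0 0.03;-0.007 -0.004 0.09 0 0 0 0.03;-0.007 -0.004 0.115 0 0 0 0.03;-0.007 -0.004 0.124 0 0 0 0.03'; python3 -m handwheel '0 0 0 0 0 0 0.03; 0 0 0 0 0 0 0.06;0 0 0 0 0 0 0.06'; python3 -m handwheel '0 0 -0.04 0 0 0 0.06;0 0 -0.08 0 0 0 0.06;0 0 -0.12 0 0 0 0.06;0 0 -0.13 0 0 0 0.06'; python3 -c "
from h import *
c,i=grab('top','t2'); [print(b) for b in bars('top',i,c,box=(.38,.78,-.2,.1))]
grab('wrist','w3')
to(.689,-.136,.17,6); to(.57,-.136,.17,-12)"
```

```text
clock: 7.3
position: [0.4519, 0.3812, 0.0399]
tcp_rot: [0.0, 1.0, -0.001, -0.004]
contact_force: [-21.0, -4.8, 72.8]
grip_width: 0.0437
grasp_force: 72.3
clock: 7.6
position: [0.453, 0.382, 0.0422]
tcp_rot: [-0.0, 1.0, 0.0, -0.002]
contact_force: [-0.2, -1.1, -0.9]
grip_width: 0.0597
grasp_force: 0.0
clock: 8.0
position: [0.4545, 0.3828, 0.1763]
tcp_rot: [-0.0, 1.0, 0.002, 0.0]
contact_force: [-0.3, -0.6, 0.2]
grip_width: 0.0601
grasp_force: 0.0
[444.4, -135.3, 95.8, 49.3, 6.6, 80.8, 325.6, 204.1]
[559.3, 48.9, 98.5, 48.7, -10.0, 78.9, 273.3, 173.8]
[562.5, -46.6, 97.2, 48.3, -4.4, 83.1, 299.5, 171.9]
[569.4, -135.5, 98.0, 48.9, -11.9, 88.9, 324.7, 170.9]
[684.7, 47.6, 65.7, 49.1, 4.4, 86.6, 273.1, 139.6]
[687.0, -134.1, 97.9, 49.6, 6.5, 88.5, 323.5, 138.6]
to (0.689, -0.136, 0.17, 6) shift [-0.2352 -0.5183  0.0021] turn [ 0.002 -0.002 -0.105] t 8.1
to (0.57, -0.136, 0.17, -12) shift [-0.1162 -0.5183  0.0023] turn [ 0.002 -0.002  0.21 ] t 8.1
```

View pics/w3.png

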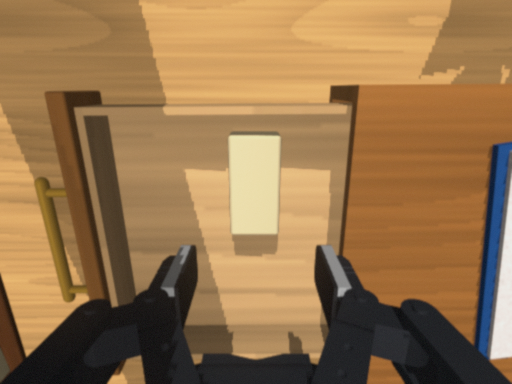

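```bash
python3 -m handwheel '-0.01 -0.045 0 0 0 0 0.07;-0.02 -0.09 0 0 0 0 0.07;-0.03 -0.135 0 0 0 0 0.07;-0.04 -0.18 0 0 0 0 0.07;-0.05 -0.225 0 0 0 0 0.07' >/dev/null; python3 -m handwheel '-0.01 -0.045 0 0 0 0 0.07;-0.02 -0.09 0 0 0 0 0.07;-0.03 -0.135 0 0 0 0 0.07;-0.04 -0.18 0 0 0 0 0.07;-0.05 -0.225 0 0 0 0 0.07' >/dev/null;  python3 -m handwheel '-0.01 -0.03 0 0 0 0.1 0.07;-0.016 -0.068 0 0 0 0.21 0.07;-0.016 -0.068 0 0 0 0.21 0.07;-0.016 -0.068 0 0 0 0.21 0.07'; python3 -c "
from h import *
to(.572,-.136,.023,-12)"
```

```text
clock: 9.5
position: [0.5686, -0.1365, 0.1693]
tcp_rot: [0.105, 0.994, -0.0, -0.004]
contact_force: [0.4, 0.6, -0.4]
grip_width: 0.0701
grasp_force: 0.0
to (0.572, -0.136, 0.023, -12) shift [-0.0043  0.0013  0.1463] turn [-0.001 -0.008 -0.001] t 9.5
```

```bash
python3 -m handwheel '-0.003 0.001 0.045 0 -0.006 0 0.07; -0.003 0.001 0.09 0 -0.006 0 0.07; -0.003 0.001 0.12 0 -0.006 0 0.07; -0.003 0.001 0.14 0 -0.006 0 0.07;-0.003 0.001 0.146 0 -0.006 0 0.07' ; python3 -m handwheel '0 0 0 0 0 0 0.03;0 0 0 0 0 0 0.03;0 0 0 0 0 0 0.03;0 0 0 0 0 0 0.03;0 0 0 0 0 0 0.03'; python3 -m handwheel '0 0 -0.04 0 0 0 0.03;0 0 -0.08 0 0 0 0.03;0 0 -0.12 0 0 -0.1 0.03;0 0 -0.145 0 0 -0.21 0.03;0 0 -0.145 0 0 -0.21 0.03'; python3 -c "
from h import *
to(.566,.386,.165,0)"
```

```text
clock: 10.0
position: [0.5703, -0.134, 0.0223]
tcp_rot: [0.104, 0.995, -0.0, -0.002]
contact_force: [-0.3, 0.0, 0.9]
grip_width: 0.0702
grasp_force: 0.0
clock: 10.5
position: [0.5721, -0.1357, 0.0259]
tcp_rot: [0.105, 0.995, -0.001, 0.001]
contact_force: [-0.8, 2.4, 6.4]
grip_width: 0.044
grasp_force: 63.3
clock: 11.0
position: [0.5728, -0.1358, 0.1738]
tcp_rot: [-0.002, 1.0, -0.002, 0.003]
contact_force: [0.7, -0.3, -1.0]
grip_width: 0.0439
grasp_force: 62.4
to (0.566, 0.386, 0.165, 0) shift [0.0052 0.5219 0.0068] turn [-0.004  0.007  0.003] t 11.0
```

```bash
python3 -m handwheel '0 0.045 0 0 0 0 0.03;0 0.09 0 0 0 0 0.03;0 0.135 0 0 0 0 0.03;0 0.18 0 0 0 0 0.03;0 0.225 0 0 0 0 0.03'>/dev/null; python3 -m handwheel '0 0.045 0 0 0 0 0.03;0 0.09 0 0 0 0 0.03;0 0.135 0 0 0 0 0.03;0 0.18 0 0 0 0 0.03;0 0.225 0 0 0 0 0.03' >/dev/null; python3 -m handwheel '0.002 0.03 0 0 0 0 0.03;0.005 0.06 0 0 0 0 0.03;0.005 0.071 0 0 0 0 0.03;0.005 0.071 0 0 0 0 0.03'; python3 -c "
from h import *
to(.566,.386,.044,0)"
```

```text
clock: 12.4
position: [0.566, 0.3865, 0.1679]
tcp_rot: [-0.0, 1.0, -0.001, -0.0]
contact_force: [-0.2, -0.1, -0.2]
grip_width: 0.0437
grasp_force: 67.4
to (0.566, 0.386, 0.044, 0) shift [-0.     -0.0002  0.1239] turn [-0.002 -0.     0.001] t 12.4
```

Then the last whole bar (0.689, −0.136).

```bash
python3 -m handwheel '0 0 0.04 0 0 0 0.03;0 0 0.08 0 0 0 0.03;0 0 0.105 0 0 0 0.03;0 0 0.115 0 0 0 0.03;0 0 0.122 0 0 0 0.03'; python3 -m handwheel '0 0 0.002 0 0 0 0.03; 0 0 0.002 0 0 0 0.06;0 0 0.002 0 0 0 0.06'; python3 -m handwheel '0 0 -0.04 0 0 0 0.06;0 0 -0.08 0 0 0 0.06;0 0 -0.12 0 0 0 0.06;0 0 -0.13 0 0 0 0.06'; python3 -c "
from h import *
c,i=grab('top','t3'); [print(b) for b in bars('top',i,c,box=(.38,.78,-.2,.1))]
grab('wrist','w4')
to(.689,-.136,.17,6)"
```

```text
clock: 12.9
position: [0.567, 0.3843, 0.0466]
tcp_rot: [0.001, 1.0, -0.001, 0.0]
contact_force: [0.6, 0.3, -0.2]
grip_width: 0.0436
grasp_force: 67.5
clock: 13.2
position: [0.5672, 0.3856, 0.0465]
tcp_rot: [-0.0, 1.0, -0.0, 0.001]
contact_force: [-0.1, 0.3, 0.2]
grip_width: 0.06
grasp_force: 0.0
clock: 13.6
position: [0.5679, 0.3865, 0.1813]
tcp_rot: [-0.0, 1.0, 0.001, 0.004]
contact_force: [0.4, -0.5, -0.2]
grip_width: 0.0599
grasp_force: 0.0
[444.6, -135.3, 96.2, 49.3, 6.6, 80.7, 325.6, 204.1]
[559.5, 49.6, 98.1, 49.0, -8.7, 80.8, 273.3, 173.8]
[562.5, -46.4, 95.0, 50.0, -1.3, 83.7, 299.5, 171.9]
[684.7, 47.5, 66.4, 49.5, 4.0, 86.8, 273.2, 139.8]
[686.4, -134.2, 99.2, 49.6, 6.5, 88.4, 323.6, 139.0]
to (0.689, -0.136, 0.17, 6) shift [-0.1217 -0.5221  0.0083] turn [ 0.     0.005 -0.104] t 13.7
```

View pics/w4.png

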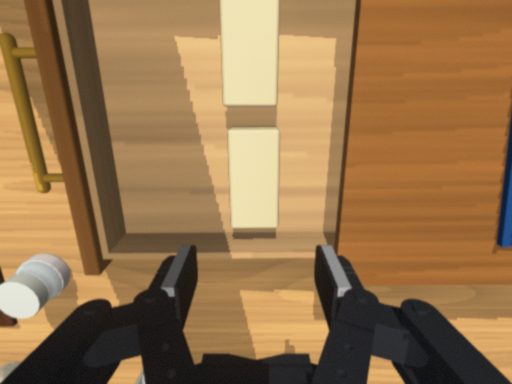

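```bash
python3 -m handwheel '-0.01 -0.045 0 0 0 0 0.07;-0.02 -0.09 0 0 0 0 0.07;-0.03 -0.135 0 0 0 0 0.07;-0.04 -0.18 0 0 0 0 0.07;-0.05 -0.225 0 0 0 0 0.07' >/dev/null; python3 -m handwheel '-0.01 -0.045 0 0 0 0 0.07;-0.02 -0.09 0 0 0 0 0.07;-0.03 -0.135 0 0 0 0 0.07;-0.04 -0.18 0 0 0 0 0.07;-0.05 -0.225 0 0 0 0 0.07' >/dev/null;  python3 -m handwheel '-0.01 -0.03 0 0 0 -0.05 0.07;-0.022 -0.072 0 0 0.005 -0.104 0.07;-0.022 -0.072 0 0 0.005 -0.104 0.07;-0.022 -0.072 0 0 0.005 -0.104 0.07'; python3 -c "
from h import *
to(.689,-.136,.023,6)"
```

```text
clock: 15.1
position: [0.688, -0.137, 0.1743]
tcp_rot: [-0.051, 0.999, -0.0, -0.003]
contact_force: [-0.2, 0.0, -0.7]
grip_width: 0.0697
grasp_force: 0.0
to (0.689, -0.136, 0.023, 6) shift [-0.002   0.001   0.1513] turn [-0.    -0.006 -0.003] t 15.1
```

```bash
python3 -m handwheel '-0.001 0.001 0.045 0 -0.004 0 0.07; -0.001 0.001 0.09 0 -0.004 0 0.07; -0.001 0.001 0.125 0 -0.004 0 0.07; -0.001 0.001 0.145 0 -0.004 0 0.07;-0.001 0.001 0.151 0 -0.004 0 0.07' ; python3 -m handwheel '0 0 0 0 0 0 0.03;0 0 0 0 0 0 0.03;0 0 0 0 0 0 0.03;0 0 0 0 0 0 0.03;0 0 0 0 0 0 0.03'; python3 -m handwheel '0 0 -0.04 0 0 0 0.03;0 0 -0.08 0 0 0 0.03;0 0 -0.12 0 0 0.05 0.03;0 0 -0.145 0 0 0.105 0.03;0 0 -0.145 0 0 0.105 0.03'; python3 -c "
from h import *
to(.508,.302,.165,0)"
```

```text
clock: 15.6
position: [0.6873, -0.1336, 0.022]
tcp_rot: [-0.053, 0.999, 0.0, -0.002]
contact_force: [-1.0, -0.7, 0.5]
grip_width: 0.0699
grasp_force: 0.0
clock: 16.1
position: [0.6894, -0.1355, 0.0264]
tcp_rot: [-0.052, 0.999, -0.001, 0.001]
contact_force: [-1.4, 1.4, 7.0]
grip_width: 0.044
grasp_force: 63.6
clock: 16.6
position: [0.6902, -0.1358, 0.1747]
tcp_rot: [0.001, 1.0, -0.002, 0.003]
contact_force: [0.5, -0.2, -1.4]
grip_width: 0.044
grasp_force: 62.7
to (0.508, 0.302, 0.165, 0) shift [0.1832 0.4374 0.007 ] turn [-0.003  0.006 -0.002] t 16.6
```

```bash
python3 -m handwheel '0.018 0.043 0 0 0 0 0.03;0.036 0.086 0 0 0 0 0.03;0.054 0.129 0 0 0 0 0.03;0.072 0.172 0 0 0 0 0.03;0.09 0.215 0 0 0 0 0.03'>/dev/null; python3 -m handwheel '0.018 0.043 0 0 0 0 0.03;0.036 0.086 0 0 0 0 0.03;0.056 0.13 0 0 0 0 0.03;0.075 0.175 0 0 0 0 0.03;0.093 0.22 0 0 0 0 0.03' >/dev/null; python3 -m handwheel '0 0 0 0 0 0 0.03;0 0 0 0 0 0 0.03'; python3 -c "
from h import *
to(.508,.302,.044,0)"
```

```text
clock: 17.8
position: [0.5054, 0.3005, 0.1686]
tcp_rot: [-0.001, 1.0, -0.001, -0.001]
contact_force: [-0.5, -0.1, -0.6]
grip_width: 0.0439
grasp_force: 62.7
to (0.508, 0.302, 0.044, 0) shift [-0.0028  0.0017  0.1246] turn [-0.002 -0.001  0.002] t 17.8
```

```bash
python3 -m handwheel '-0.002 0.001 0.04 0 0 0 0.03;-0.002 0.001 0.08 0 0 0 0.03;-0.002 0.001 0.105 0 0 0 0.03;-0.002 0.001 0.115 0 0 0 0.03;-0.002 0.001 0.122 0 0 0 0.03'; python3 -m handwheel '0 0 0.002 0 0 0 0.03; 0 0 0.002 0 0 0 0.06;0 0 0.002 0 0 0 0.06'; python3 -m handwheel '0 0 -0.04 0 0 0 0.06;0 0 -0.08 0 0 0 0.06;0 0 -0.12 0 0 0 0.06;0 0 -0.13 0 0 0 0.06'; python3 -m handwheel '0 -0.03 0 0 0 0 0.025;0 -0.07 0 0 0 0 0.025;0 -0.105 0 0 0 0 0.025;0 -0.105 0 0 0 0 0.025'; python3 -c "
from h import *
c,i=grab('top','t4'); [print(b) for b in bars('top',i,c,box=(.38,.78,-.2,.1))]
grab('wrist','w5')
to(.508,.194,.047)"
```

```text
clock: 18.3
position: [0.5087, 0.2996, 0.0468]
tcp_rot: [0.001, 1.0, -0.001, -0.001]
contact_force: [0.1, 1.0, -0.8]
grip_width: 0.0439
grasp_force: 62.7
clock: 18.6
position: [0.5089, 0.3008, 0.0467]
tcp_rot: [0.0, 1.0, -0.0, 0.001]
contact_force: [-0.0, -0.4, 0.5]
grip_width: 0.06
grasp_force: 0.0
clock: 19.0
position: [0.5096, 0.3015, 0.1808]
tcp_rot: [0.0, 1.0, 0.001, 0.004]
contact_force: [-0.2, 0.4, -0.5]
grip_width: 0.0602
grasp_force: 0.0
clock: 19.4
position: [0.508, 0.1928, 0.176]
tcp_rot: [0.002, 1.0, -0.001, -0.0]
contact_force: [0.8, 0.4, -0.3]
grip_width: 0.0252
grasp_force: 0.0
[444.4, -135.3, 95.8, 49.3, 6.6, 79.4, 325.5, 204.1]
[559.3, 48.9, 97.3, 48.7, -10.0, 78.6, 273.4, 173.8]
[562.5, -46.7, 97.1, 48.2, -4.2, 83.1, 299.5, 171.9]
[684.9, 47.6, 65.4, 49.1, 4.4, 86.6, 273.1, 139.6]
to (0.508, 0.194, 0.047, 0) shift [ 0.0005 -0.0012  0.129 ] turn [-0.001  0.001 -0.002] t 19.5
```

View pics/w5.png

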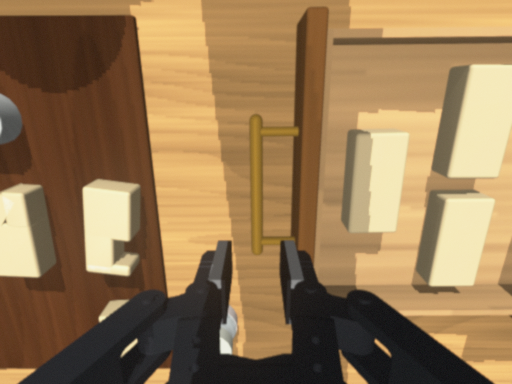

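```bash
python3 -m handwheel '0 0 0.04 0 0 0 0.025; 0 0 0.08 0 0 0 0.025; 0 0 0.115 0 0 0 0.025; 0 0 0.129 0 0 0 0.025; 0 0 0.129 0 0 0 0.025' && python3 -m handwheel '0 0 0 0 0 0 0; 0 0 0 0 0 0 0;0 0 0 0 0 0 0;0 0 0 0 0 0 0' && python3 -m handwheel '0 0.015 0 0 0 0 0; 0 0.035 0 0 0 0 0; 0 0.06 0 0 0 0 0; 0 0.085 0 0 0 0 0; 0 0.11 0 0 0 0 0' && python3 -m handwheel '0 0.025 0 0 0 0 0; 0 0.045 0 0 0 0 0; 0 0.065 0 0 0 0 0; 0 0.08 0 0 0 0 0; 0 0.09 0 0 0 0 0' && python3 -m handwheel '0 0 0 0 0 0 0; 0 0.004 0 0 0 0 0'
```

```text
clock: 20.0
position: [0.5073, 0.1964, 0.0446]
tcp_rot: [-0.0, 1.0, -0.001, -0.002]
contact_force: [0.7, -0.5, 0.2]
grip_width: 0.0254
grasp_force: 0.0
clock: 20.4
position: [0.5083, 0.1958, 0.0472]
tcp_rot: [0.0, 1.0, -0.001, 0.0]
contact_force: [0.2, 1.1, -3.7]
grip_width: 0.0089
grasp_force: 58.8
clock: 20.9
position: [0.5076, 0.3067, 0.0472]
tcp_rot: [0.0, 1.0, -0.001, -0.001]
contact_force: [-2.5, -2.5, 0.0]
grip_width: 0.0084
grasp_force: 59.8
clock: 21.4
position: [0.507, 0.3971, 0.0471]
tcp_rot: [-0.0, 1.0, -0.001, -0.001]
contact_force: [-8.0, -1.6, 5.8]
grip_width: 0.0086
grasp_force: 60.2
clock: 21.6
position: [0.507, 0.4001, 0.0471]
tcp_rot: [0.0, 1.0, -0.001, -0.001]
contact_force: [-8.3, -1.4, 4.4]
grip_width: 0.0083
grasp_force: 60.2
```

```bash
for i in 1 2; do python3 -m handwheel '0 0.002 0 0 0 0 0; 0 0.004 0 0 0 0 0' | grep -E "pos|contact"; done
```

```text
position: [0.507, 0.4041, 0.0471]
contact_force: [-8.2, -1.1, 4.8]
position: [0.5069, 0.4049, 0.047]
contact_force: [-5.8, -32.2, 15.9]
```

```bash
python3 -m handwheel '0 0 0 0 0 0 0; 0 0 0 0 0 0 0'|grep contact; python3 -m handwheel '0 -0.002 0 0 0 0 0.022; 0 -0.002 0 0 0 0 0.022; 0 -0.002 0 0 0 0 0.022;0 -0.002 0 0 0 0 0.022'; python3 -m handwheel '0 0 -0.04 0 0 0 0.022; 0 0 -0.08 0 0 0 0.022; 0 0 -0.12 0 0 0 0.03;0 0 -0.12 0 0 0 0.06'; python3 -c "
from h import *
c,i=grab('wrist','w6'); c,i=grab('top','t5'); [print(b) for b in bars('top',i,c,box=(.38,.78,-.2,.1))]
to(.5,0.3,.2)"
```

```text
contact_force: [-7.3, -22.3, 11.5]
clock: 22.6
position: [0.5085, 0.4061, 0.0466]
tcp_rot: [0.0, 1.0, -0.0, 0.0]
contact_force: [-0.9, 0.8, 0.2]
grip_width: 0.0221
grasp_force: 0.0
clock: 23.0
position: [0.51, 0.4073, 0.1721]
tcp_rot: [0.0, 1.0, 0.002, 0.004]
contact_force: [0.1, 0.5, -0.1]
grip_width: 0.0431
grasp_force: 0.0
[444.6, -135.3, 96.2, 49.3, 6.6, 80.4, 325.6, 204.1]
[559.5, 49.6, 98.1, 49.0, -8.7, 80.3, 273.3, 173.8]
[562.5, -46.6, 97.3, 48.6, -4.6, 83.0, 299.5, 171.9]
[684.7, 47.6, 65.8, 49.2, 4.0, 86.7, 273.1, 139.6]
to (0.5, 0.3, 0.2, 0) shift [ 0.0083 -0.1061 -0.0328] turn [-0.     0.002 -0.001] t 23.1
```

View pics/w6.png

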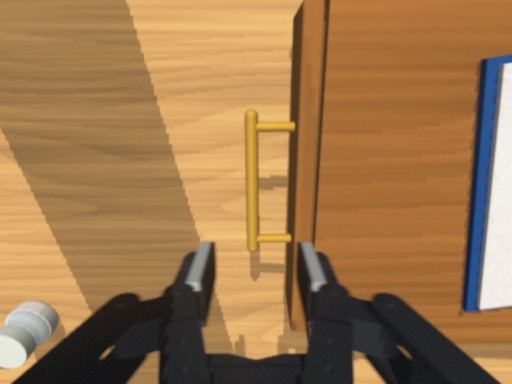

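```bash
python3 - <<'E'
from h import *
ci=manip.camera_info("wrist"); im=cv2.imread("pics/w6.png")
print(im[100:260:40,286:340:2].mean(2).round().tolist())
for u,v,z in [(251,180,.047),(299,180,.072),(326,180,.085),(299,100,.072),(326,100,.085)]: print(u,v,z,cast(ci,u,v,z).round(4))
E
```

```text
[[154.0, 155.0, 107.0, 57.0, 58.0, 57.0, 62.0, 99.0, 110.0, 108.0, 104.0, 106.0, 105.0, 107.0, 108.0, 113.0, 104.0, 80.0, 54.0, 98.0, 112.0, 111.0, 112.0, 110.0, 112.0, 113.0, 109.0], [163.0, 132.0, 65.0, 54.0, 56.0, 55.0, 93.0, 113.0, 111.0, 110.0, 106.0, 105.0, 106.0, 106.0, 104.0, 94.0, 68.0, 65.0, 111.0, 117.0, 119.0, 119.0, 117.0, 117.0, 117.0, 119.0, 119.0], [119.0, 85.0, 55.0, 56.0, 51.0, 81.0, 112.0, 113.0, 110.0, 107.0, 108.0, 107.0, 108.0, 107.0, 91.0, 63.0, 72.0, 106.0, 107.0, 110.0, 109.0, 108.0, 107.0, 108.0, 108.0, 108.0, 108.0], [119.0, 60.0, 54.0, 54.0, 69.0, 108.0, 115.0, 111.0, 108.0, 109.0, 109.0, 110.0, 108.0, 89.0, 57.0, 91.0, 116.0, 116.0, 115.0, 117.0, 116.0, 114.0, 116.0, 116.0, 116.0, 116.0, 117.0]]
251 180 0.047 [0.4994 0.4013 0.047 ]
299 180 0.072 [0.492  0.4386 0.072 ]
326 180 0.085 [0.4882 0.4563 0.085 ]
299 100 0.072 [0.4331 0.436  0.072 ]
326 100 0.085 [0.4326 0.4523 0.085 ]
```

```bash
python3 -m handwheel '-0.02 -0.043 0 0 0 0 0.07;-0.04 -0.086 0 0 0 0 0.07;-0.06 -0.129 0 0 0 0 0.07;-0.08 -0.172 0 0 0 0 0.07;-0.1 -0.215 0 0 0 0 0.07' >/dev/null;  python3 -m handwheel '-0.02 -0.043 0 0 0 0 0.07;-0.04 -0.086 0 0 0 -0.03 0.07;-0.06 -0.129 0 0 0 -0.07 0.07;-0.076 -0.147 0 0 0.003 -0.07 0.07; -0.076 -0.147 0 0 0.003 -0.07 0.07'; python3 -c "
from h import *
to(.687,.046,.023,4)"
```

```text
clock: 24.1
position: [0.6851, 0.0407, 0.1647]
tcp_rot: [-0.033, 0.999, -0.001, -0.003]
contact_force: [-0.3, 0.0, 0.9]
grip_width: 0.0701
grasp_force: 0.0
to (0.687, 0.046, 0.023, 4) shift [-0.003   0.0054  0.1416] turn [-0.001 -0.005 -0.004] t 24.1
```

```bash
python3 -m handwheel '-0.002 0.004 0.045 0 -0.004 0 0.07; -0.002 0.004 0.09 0 -0.004 0 0.07; -0.002 0.004 0.12 0 -0.004 0 0.07; -0.002 0.004 0.135 0 -0.004 0 0.07;-0.002 0.004 0.141 0 -0.004 0 0.07' ; python3 -m handwheel '0 0 0 0 0 0 0.03;0 0 0 0 0 0 0.03;0 0 0 0 0 0 0.03;0 0 0 0 0 0 0.03;0 0 0 0 0 0 0.03'; python3 -m handwheel '0 0 -0.04 0 0 0 0.03;0 0 -0.08 0 0 0 0.03;0 0 -0.12 0 0 0.1 0.03;0 0 -0.13 0 0 0.21 0.03;0 0 -0.13 0 0 0.21 0.03'; python3 -c "
from h import *
to(.55,-.385,.155,-8)"
```

```text
clock: 24.6
position: [0.6843, 0.0484, 0.0238]
tcp_rot: [-0.035, 0.999, -0.001, -0.001]
contact_force: [0.6, -0.4, -0.1]
grip_width: 0.0701
grasp_force: 0.0
clock: 25.1
position: [0.686, 0.0477, 0.0274]
tcp_rot: [-0.035, 0.999, -0.001, 0.002]
contact_force: [-1.1, 1.1, 6.0]
grip_width: 0.0439
grasp_force: 63.6
clock: 25.6
position: [0.6859, 0.0477, 0.1586]
tcp_rot: [0.071, 0.997, -0.0, 0.003]
contact_force: [0.1, -0.1, -1.2]
grip_width: 0.0435
grasp_force: 62.7
to (0.55, -0.385, 0.155, -8) shift [ 0.0731 -0.4476  0.0034] turn [-0.001  0.005 -0.003] t 25.6
```

```bash
python3 -m handwheel '0.007 -0.045 0 0 0 0 0.03;0.015 -0.09 0 0 0 0 0.03;0.022 -0.135 0 0 0 0 0.03;0.03 -0.18 0 0 0 0 0.03;0.037 -0.224 0 0 0 0 0.03'>/dev/null; python3 -m handwheel '0.007 -0.045 0 0 0 0 0.03;0.015 -0.09 0 0 0 0 0.03;0.022 -0.135 0 0 0 0 0.03;0.03 -0.18 0 0 0 0 0.03;0.037 -0.223 0 0 0 0 0.03'; python3 -m handwheel '0 0 0 0 0 0 0.03'; python3 -c "
from h import *
ci,im=grab('wrist','w7')
to(.55,-.385,.027,-8)"
```

```text
clock: 26.6
position: [0.5479, -0.386, 0.1549]
tcp_rot: [0.069, 0.998, 0.0, -0.0]
contact_force: [0.7, 0.5, -1.7]
grip_width: 0.0437
grasp_force: 62.7
clock: 26.7
position: [0.5469, -0.389, 0.1546]
tcp_rot: [0.071, 0.997, -0.001, -0.0]
contact_force: [-0.7, 0.3, -1.1]
grip_width: 0.0438
grasp_force: 62.8
to (0.55, -0.385, 0.027, -8) shift [-0.0022  0.002   0.1276] turn [-0.    -0.001 -0.002] t 26.8
```

View pics/w7.png

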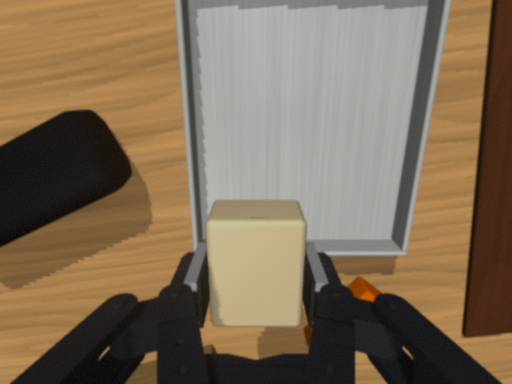

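```bash
python3 - <<'E'
from h import *
ci=manip.camera_info("wrist")
for u,v in [(407,254),(194,247),(179,0),(449,0)]: print(u,v,cast(ci,u,v,.032).round(3))
a,b=cast(ci,407,254,.032)[:2],cast(ci,194,247,.032)[:2]
y=(a-b)/np.linalg.norm(a-b); x=np.array([y[1],-y[0]]); print(np.linalg.norm(a-b),np.degrees(np.arctan2(x[1],x[0])),(a+b)/2-.125*x)
E
```

```text
407 254 [ 0.631 -0.256  0.032]
194 247 [ 0.595 -0.452  0.032]
179 0 [ 0.398 -0.422  0.032]
449 0 [ 0.425 -0.229  0.032]
0.19929955459863744 -10.221356019953964 [ 0.49002872 -0.33214047]
```

```bash
python3 -m handwheel '0.006 0.005 0.045 0 0 0 0.03;0.006 0.005 0.09 0 0 0 0.03;0.006 0.005 0.11 0 0 0 0.03;0.006 0.005 0.12 0 0 0 0.03;0.006 0.005 0.126 0 0 0 0.03'; python3 -m handwheel '0 0 0.002 0 0 0 0.03; 0 0 0.002 0 0 0 0.055;0 0 0.002 0 0 0 0.055'; python3 -m handwheel '0 0 -0.04 0 0 0 0.055;0 0 -0.08 0 0 0 0.055;0 0 -0.12 0 0 0 0.07;0 0 -0.13 0 0 0 0.07'; python3 -c "
from h import *
c,i=grab('top','t6'); [print(b) for b in bars('top',i,c,box=(.36,.78,-.5,.1))]
to(.548,.049,.16,-9)"
```

```text
clock: 27.25
position: [0.5443, -0.378, 0.0293]
tcp_rot: [0.069, 0.998, -0.0, 0.0]
contact_force: [-0.0, 0.4, -0.4]
grip_width: 0.0436
grasp_force: 62.7
clock: 27.55
position: [0.5446, -0.3791, 0.0294]
tcp_rot: [0.07, 0.998, -0.001, 0.001]
contact_force: [-0.0, 1.0, 0.5]
grip_width: 0.0549
grasp_force: 0.0
clock: 27.95
position: [0.5453, -0.3797, 0.164]
tcp_rot: [0.07, 0.998, -0.003, 0.004]
contact_force: [-0.0, 0.1, 0.1]
grip_width: 0.0702
grasp_force: 0.0
[560.9, 49.4, 90.6, 43.9, -7.7, 76.2, 273.4, 173.5]
[562.5, -46.6, 97.2, 48.3, -4.4, 83.3, 299.5, 171.9]
to (0.548, 0.049, 0.16, -9) shift [0.0572 0.4247 0.0008] turn [-0.005  0.007  0.016] t 28.0
```

```bash
python3 -m handwheel '0.005 0.045 0 0 0 0 0.07;0.01 0.09 0 0 0 0 0.07;0.015 0.135 0 0 0 0 0.07;0.02 0.18 0 0 0 0 0.07;0.027 0.215 0 0 0 0.016 0.07'>/dev/null; python3 -m handwheel '0.005 0.045 0 0 0 0 0.07;0.01 0.09 0 0 0 0 0.07;0.015 0.135 0 0 0 0 0.07;0.02 0.18 0 0 0 0 0.07;0.03 0.21 0 0 0 0 0.07'; python3 -m handwheel '0 0 0 0 0 0 0.07'; python3 -c "
from h import *
to(.548,.049,.023,-9)"
```

```text
clock: 29.0
position: [0.5504, 0.0527, 0.157]
tcp_rot: [0.078, 0.997, -0.001, 0.0]
contact_force: [0.3, -0.8, -0.5]
grip_width: 0.0697
grasp_force: 0.0
clock: 29.1
position: [0.5495, 0.0534, 0.1569]
tcp_rot: [0.076, 0.997, -0.0, -0.0]
contact_force: [0.6, -0.3, 0.3]
grip_width: 0.0705
grasp_force: 0.0
to (0.548, 0.049, 0.023, -9) shift [ 0.0008 -0.0044  0.134 ] turn [-0.001 -0.     0.004] t 29.1
```

```bash
python3 -m handwheel '0.001 -0.004 0.045 0 0 0 0.07; 0.001 -0.004 0.085 0 0 0 0.07; 0.001 -0.004 0.115 0 0 0 0.07; 0.001 -0.004 0.128 0 0 0 0.07;0.001 -0.004 0.133 0 0 0 0.07' ; python3 -m handwheel '0 0 0 0 0 0 0.03;0 0 0 0 0 0 0.03;0 0 0 0 0 0 0.03;0 0 0 0 0 0 0.03;0 0 0 0 0 0 0.03'; python3 -m handwheel '0 0 -0.04 0 0 0 0.03;0 0 -0.08 0 0 0 0.03;0 0 -0.12 0 0 0 0.03;0 0 -0.13 0 0 0 0.03;0 0 -0.13 0 0 0 0.03'; python3 -c "
from h import *
to(.538,-.300,.155,-8.5)"
```

```text
clock: 29.6
position: [0.5487, 0.0456, 0.0234]
tcp_rot: [0.079, 0.997, -0.001, -0.001]
contact_force: [0.5, -0.5, 0.2]
grip_width: 0.0702
grasp_force: 0.0
clock: 30.1
position: [0.5498, 0.0461, 0.0261]
tcp_rot: [0.078, 0.997, -0.001, 0.002]
contact_force: [-1.8, -0.4, 7.6]
grip_width: 0.0437
grasp_force: 62.3
clock: 30.6
position: [0.5495, 0.0463, 0.1565]
tcp_rot: [0.078, 0.997, -0.0, 0.002]
contact_force: [0.1, 0.3, -1.5]
grip_width: 0.044
grasp_force: 61.9
to (0.538, -0.3, 0.155, -8.5) shift [-0.0427 -0.3439  0.0019] turn [-0.001  0.005 -0.008] t 30.6
```

```bash
python3 -m handwheel '-0.005 -0.04 0 0 0 0 0.03;-0.01 -0.08 0 0 0 0 0.03;-0.015 -0.12 0 0 0 0 0.03;-0.02 -0.16 0 0 0 0 0.03;-0.022 -0.18 0 0 0 0 0.03'>/dev/null; python3 -m handwheel '-0.005 -0.04 0 0 0 0 0.03;-0.01 -0.08 0 0 0 0 0.03;-0.015 -0.12 0 0 0 0 0.03;-0.02 -0.155 0 0 0 0 0.03;-0.021 -0.164 0 0 0 0 0.03'; python3 -m handwheel '0 0 0 0 0 0 0.03'; python3 -c "
from h import *
to(.538,-.3,.030,-8.5)"
```

```text
clock: 31.6
position: [0.5369, -0.3031, 0.153]
tcp_rot: [0.08, 0.997, -0.0, -0.0]
contact_force: [-0.2, 0.9, -0.9]
grip_width: 0.0438
grasp_force: 61.9
clock: 31.7
position: [0.537, -0.3009, 0.1532]
tcp_rot: [0.079, 0.997, 0.0, -0.001]
contact_force: [0.5, 0.9, -0.5]
grip_width: 0.0437
grasp_force: 61.9
to (0.538, -0.3, 0.03, -8.5) shift [-0.001   0.0011  0.1232] turn [ 0.    -0.001 -0.01 ] t 31.7
```

```bash
python3 -m handwheel '0 0.001 0.045 0 0 0 0.03;0 0.001 0.09 0 0 0 0.03;0 0.001 0.11 0 0 0 0.03;0 0.001 0.12 0 0 0 0.03;0 0.001 0.125 0 0 0 0.03'; python3 -m handwheel '0 0 0.001 0 0 0 0.03; 0 0 0.001 0 0 0 0.055;0 0 0.001 0 0 0 0.055'; python3 -m handwheel '0 0 -0.04 0 0 0 0.055;0 0 -0.08 0 0 0 0.055;0 0 -0.12 0 0 0 0.07;0 0 -0.13 0 0 0 0.07'; python3 -c "
from h import *
c,i=grab('top','t7'); [print(b) for b in bars('top',i,c,box=(.36,.78,-.5,.1))]
to(.579,-.049,.16,-4)"
```

```text
clock: 32.2
position: [0.538, -0.2981, 0.0292]
tcp_rot: [0.078, 0.997, -0.0, -0.0]
contact_force: [0.5, 0.7, -1.2]
grip_width: 0.0437
grasp_force: 61.9
clock: 32.5
position: [0.5385, -0.2995, 0.0303]
tcp_rot: [0.078, 0.997, -0.001, 0.001]
contact_force: [0.3, 0.5, -0.3]
grip_width: 0.0551
grasp_force: 0.0
clock: 32.9
position: [0.5392, -0.3, 0.1645]
tcp_rot: [0.078, 0.997, -0.003, 0.004]
contact_force: [-0.1, -0.0, -0.5]
grip_width: 0.0703
grasp_force: 0.0
[562.5, -46.6, 97.2, 48.3, -4.4, 71.2, 298.9, 171.0]
to (0.579, -0.049, 0.16, -4) shift [-0.0003  0.2541  0.0029] turn [-0.005  0.007 -0.087] t 33.0
```

```bash
python3 -m handwheel '0 0.045 0 0 0 0 0.07;0 0.09 0 0 0 0 0.07;0 0.135 0 0 0 -0.03 0.07;0 0.18 0 0 0 -0.06 0.07;0 0.225 0 0 0 -0.087 0.07'>/dev/null; python3 -m handwheel '0.001 0.029 0 0 0 0 0.07;0.001 0.029 0 0 0 0 0.07'; python3 -c "
from h import *
grab('wrist','w8')
to(.579,-.049,.023,-4)"
```

```text
clock: 33.65
position: [0.5736, -0.0447, 0.158]
tcp_rot: [0.033, 0.999, -0.0, -0.0]
contact_force: [-0.1, -1.2, -0.0]
grip_width: 0.0701
grasp_force: 0.0
to (0.579, -0.049, 0.023, -4) shift [-0.0054 -0.0021  0.1351] turn [-0.001 -0.     0.003] t 33.7
```

View pics/w8.png

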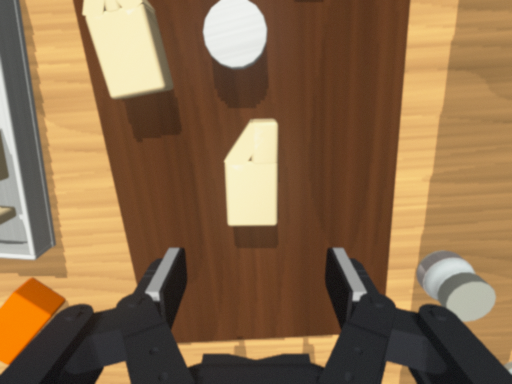

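```bash
python3 -m handwheel '-0.005 -0.002 0.045 0 0 0 0.07; -0.005 -0.002 0.085 0 0 0 0.07; -0.005 -0.002 0.115 0 0 0 0.07; -0.005 -0.002 0.128 0 0 0 0.07;-0.005 -0.002 0.134 0 0 0 0.07' ; python3 -m handwheel '0 0 0 0 0 0 0.03;0 0 0 0 0 0 0.03;0 0 0 0 0 0 0.03;0 0 0 0 0 0 0.03;0 0 0 0 0 0 0.03'; python3 -m handwheel '0 0 -0.04 0 0 0 0.03;0 0 -0.08 0 0 0 0.03;0 0 -0.12 0 0 0.04 0.03;0 0 -0.13 0 0 0.08 0.03;0 0 -0.13 0 0 0.08 0.03'; python3 -c "
from h import *
to(.454,-.289,.155,-8.5)"
```

```text
clock: 34.2
position: [0.5786, -0.0514, 0.0237]
tcp_rot: [0.035, 0.999, -0.0, -0.0]
contact_force: [-0.2, -0.1, 0.2]
grip_width: 0.0702
grasp_force: 0.0
clock: 34.7
position: [0.5797, -0.0507, 0.0263]
tcp_rot: [0.035, 0.999, -0.001, 0.002]
contact_force: [-0.8, -1.8, 6.3]
grip_width: 0.0438
grasp_force: 62.6
clock: 35.2
position: [0.5796, -0.0503, 0.1573]
tcp_rot: [0.075, 0.997, -0.001, 0.003]
contact_force: [-0.4, -0.2, -1.7]
grip_width: 0.0437
grasp_force: 62.0
to (0.454, -0.289, 0.155, -8.5) shift [ 0.0885 -0.2547  0.0022] turn [-0.001  0.005 -0.002] t 35.2
```

```bash
python3 -m handwheel '0.015 -0.043 0 0 0 0 0.03;0.03 -0.086 0 0 0 0 0.03;0.045 -0.129 0 0 0 0 0.03;0.06 -0.172 0 0 0 0 0.03;0.072 -0.21 0 0 0 0 0.03'>/dev/null; python3 -m handwheel '0.016 -0.044 0 0 0 0 0.03;0.016 -0.044 0 0 0 0 0.03;0.016 -0.044 0 0 0 0 0.03'; python3 -c "
from h import *
to(.454,-.289,.028,-8.5)"
```

```text
clock: 36.0
position: [0.4532, -0.2887, 0.1541]
tcp_rot: [0.076, 0.997, -0.0, -0.0]
contact_force: [0.3, -0.3, -1.3]
grip_width: 0.0438
grasp_force: 62.0
to (0.454, -0.289, 0.028, -8.5) shift [-9.000e-04 -1.000e-04  1.261e-01] turn [-0.    -0.    -0.003] t 36.0
```

```bash
python3 -m handwheel '0 0 0.045 0 0 0 0.03;0 0 0.09 0 0 0 0.03;0 0 0.11 0 0 0 0.03;0 0 0.12 0 0 0 0.03;0 0 0.126 0 0 0 0.03'; python3 -m handwheel '0 0 0.001 0 0 0 0.03; 0 0 0.001 0 0 0 0.055;0 0 0.001 0 0 0 0.055'; python3 -m handwheel '0 0 -0.04 0 0 0 0.055;0 0 -0.08 0 0 0 0.055;0 0 -0.12 0 0 0 0.07;0 0 -0.13 0 0 0 0.07'; python3 -m handwheel '-0.02 0.045 0 0 0 -0.05 0.07;-0.03 0.08 0 0 0 -0.1 0.07;-0.03 0.12 0 0 0 -0.2 0.07;-0.03 0.155 0 0 0 -0.26 0.07;-0.03 0.155 0 0 0 -0.26 0.07' >/dev/null; python3 -c "
from h import *
c,i=grab('top','t8'); [print(b) for b in bars('top',i,c,box=(.36,.78,-.5,.1))]
c,i=grab('wrist','w9'); [print(b) for b in bars('top',i,c,box=(.36,.78,-.2,.1))]
to(.461,-.135,.16,6.5)"
```

```text
clock: 36.5
position: [0.4545, -0.2875, 0.0283]
tcp_rot: [0.074, 0.997, -0.0, 0.0]
contact_force: [1.2, -0.9, -1.1]
grip_width: 0.0437
grasp_force: 62.0
clock: 36.8
position: [0.4546, -0.2887, 0.0291]
tcp_rot: [0.075, 0.997, -0.001, 0.001]
contact_force: [-0.3, -0.4, 0.4]
grip_width: 0.0554
grasp_force: 0.0
clock: 37.2
position: [0.4551, -0.2892, 0.1628]
tcp_rot: [0.075, 0.997, -0.003, 0.003]
contact_force: [-0.1, 0.6, -1.3]
grip_width: 0.0702
grasp_force: 0.0
[437.7, -282.0, 97.1, 46.8, -9.4, 75.6, 367.1, 206.0]
[543.9, -374.7, 65.0, 47.4, -6.8, 84.9, 391.8, 177.4]
[544.7, -302.4, 99.9, 38.2, -13.3, 77.8, 371.6, 177.0]
[494.7, -337.9, 262.2, 206.2, -7.9, 5.3, 394.5, 190.6]
[442.2, -137.6, 90.9, 44.7, 6.6, 86.0, 266.4, 116.3]
to (0.461, -0.135, 0.16, 6.5) shift [ 0.0452  0.0091 -0.002 ] turn [-0.002  0.001 -0.002] t 37.8
```

View pics/w9.png

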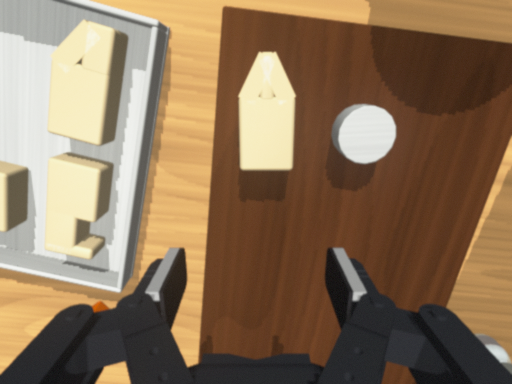

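```bash
python3 -m handwheel '0.025 0.005 0 0 0 0 0.058;0.047 0.009 0 0 0 0 0.058;0.047 0.009 0 0 0 0 0.058;0.047 0.009 0 0 0 0 0.058'; python3 -c "
from h import *
to(.459,-.136,.023,6.5)"
```

```text
clock: 38.2
position: [0.4594, -0.1368, 0.1582]
tcp_rot: [-0.054, 0.999, -0.001, 0.001]
contact_force: [1.4, 0.3, 0.9]
grip_width: 0.0581
grasp_force: 0.0
to (0.459, -0.136, 0.023, 6.5) shift [0.0005 0.0011 0.1352] turn [-0.002  0.002 -0.005] t 38.2
```

```bash
python3 -m handwheel '0 0 0.045 0 0 0 0.058; 0 0 0.085 0 0 0 0.058; 0 0 0.115 0 0 0 0.058; 0 0 0.128 0 0 0 0.058;0 0 0.134 0 0 0 0.058' ; python3 -m handwheel '0 0 0 0 0 0 0.03;0 0 0 0 0 0 0.03;0 0 0 0 0 0 0.03;0 0 0 0 0 0 0.03;0 0 0 0 0 0 0.03'; python3 -m handwheel '0 0 -0.04 0 0 0 0.03;0 0 -0.08 0 0 0.06 0.03;0 0 -0.12 0 0 0.12 0.03;0 0 -0.13 0 0 0.2 0.03;0 0 -0.13 0 0 0.26 0.03'; python3 -c "
from h import *
to(.443,-.368,.155,-8.5)"
```

```text
clock: 38.7
position: [0.4596, -0.1364, 0.0222]
tcp_rot: [-0.055, 0.999, -0.0, -0.0]
contact_force: [-0.2, 0.5, 0.9]
grip_width: 0.0579
grasp_force: 0.0
clock: 39.2
position: [0.4594, -0.136, 0.0243]
tcp_rot: [-0.055, 0.998, -0.001, 0.001]
contact_force: [-0.2, -0.6, -0.9]
grip_width: 0.044
grasp_force: 61.7
clock: 39.7
position: [0.4597, -0.136, 0.1562]
tcp_rot: [0.076, 0.997, -0.001, 0.003]
contact_force: [-0.0, 0.7, -0.9]
grip_width: 0.0437
grasp_force: 62.1
to (0.443, -0.368, 0.155, -8.5) shift [-0.0188 -0.2319  0.0018] turn [-0.002  0.005 -0.004] t 39.7
```

```bash
python3 -m handwheel '-0.003 -0.043 0 0 0 0 0.03;-0.006 -0.086 0 0 0 0 0.03;-0.01 -0.129 0 0 0 0 0.03;-0.014 -0.172 0 0 0 0 0.03;-0.016 -0.21 0 0 0 0 0.03'>/dev/null; python3 -m handwheel '-0.003 -0.021 0 0 0 0 0.03;-0.003 -0.021 0 0 0 0 0.03;-0.003 -0.021 0 0 0 0 0.03'; python3 -c "
from h import *
to(.443,-.368,.027,-8.5)"
```

```text
clock: 40.5
position: [0.443, -0.3667, 0.154]
tcp_rot: [0.075, 0.997, -0.0, 0.0]
contact_force: [0.2, 1.6, -1.6]
grip_width: 0.0441
grasp_force: 62.1
to (0.443, -0.368, 0.027, -8.5) shift [-1.00e-04 -1.20e-03  1.27e-01] turn [-0.001  0.001 -0.002] t 40.5
```

```bash
python3 -m handwheel '0 0 0.045 0 0 0 0.03;0 0 0.09 0 0 0 0.03;0 0 0.11 0 0 0 0.03;0 0 0.12 0 0 0 0.03;0 0 0.127 0 0 0 0.03'; python3 -m handwheel '0 0 0.001 0 0 0 0.03; 0 0 0.001 0 0 0 0.055;0 0 0.001 0 0 0 0.055'; python3 -m handwheel '0 0 -0.04 0 0 0 0.055;0 0 -0.08 0 0 0 0.055;0 0 -0.12 0 0 0 0.07;0 0 -0.17 0 0 0 0.07'; python3 -m handwheel '-0.03 0.04 0 0 0 0 0.07;-0.06 0.08 0 0 0 0 0.07;-0.09 0.12 0 0 0 0 0.07;-0.12 0.16 0 0 0 0 0.07;-0.15 0.2 0 0 0 0 0.07' >/dev/null; python3 -m handwheel '-0.03 0.04 0 0 0 0 0.07;-0.06 0.08 0 0 0 0 0.07;-0.06 0.08 0 0 0 0 0.07;-0.06 0.08 0 0 0 0 0.07';  python3 -c "
from h import *
c,i=grab('top','t9'); cv2.imwrite('pics/t9c.png',cv2.resize(i[50:260,60:450,::-1],None,fx=2,fy=2)); [print(b) for b in bars('top',i,c,box=(.36,.78,-.5,.1))]
"
```

```text
clock: 41.0
position: [0.4438, -0.3664, 0.027]
tcp_rot: [0.074, 0.997, -0.0, 0.0]
contact_force: [0.1, 0.1, -0.4]
grip_width: 0.0441
grasp_force: 62.0
clock: 41.3
position: [0.4439, -0.3675, 0.0273]
tcp_rot: [0.075, 0.997, -0.001, 0.001]
contact_force: [-0.3, -0.7, 0.5]
grip_width: 0.0551
grasp_force: 0.0
clock: 41.7
position: [0.4429, -0.3665, 0.1979]
tcp_rot: [0.075, 0.997, -0.0, 0.0]
contact_force: [-0.2, 0.3, -0.0]
grip_width: 0.0701
grasp_force: 0.0
clock: 42.6
position: [0.693, -0.1204, 0.1964]
tcp_rot: [0.074, 0.997, -0.001, 0.001]
contact_force: [-0.7, -0.8, -0.1]
grip_width: 0.0698
grasp_force: 0.0
[428.5, -359.7, 96.8, 47.6, -12.9, 78.0, 389.6, 208.2]
[437.3, -281.6, 97.4, 47.4, -9.5, 82.0, 366.7, 206.4]
[543.7, -374.8, 65.4, 47.7, -6.8, 85.2, 391.9, 177.4]
[547.5, -295.5, 99.2, 49.1, -8.0, 78.2, 370.0, 176.0]
[495.0, -338.5, 262.9, 206.1, -7.6, 5.5, 392.7, 191.9]
```

View pics/t9c.png

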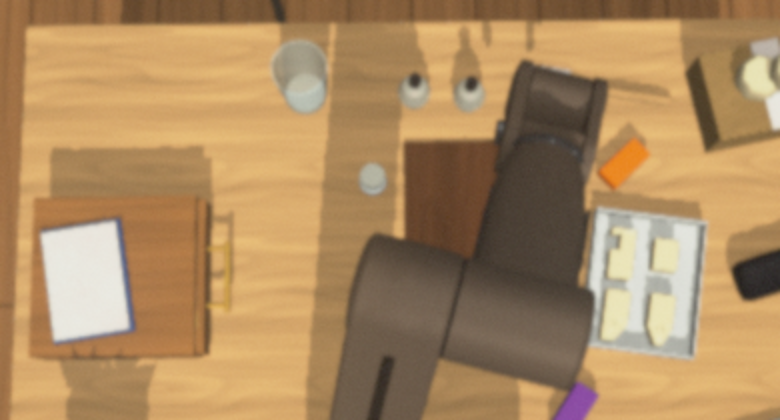

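The picture shows all four misshapen pieces inside the tray (right, about 635,285), the drawer shut (seam at about 205,275) and the jar in its place (372,178). The tin is behind the arm here, but it was untouched in the previous wrist view.

```bash
python3 -c "
from cell import manip
print(manip.finish_job())"
```

```text
the job is handed in; nothing more can be done
None
```

I've handed the job in: the three whole bars are in the shut drawer, the four misshapen bars are in the tray, and the jar stands where it was; the tin was hidden by the arm in the last picture but untouched in the view before it. The hand-in returned no verdict.

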